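# Set the coffee dripper over the cup

## Robot

A 6-joint arm with a two-finger parallel gripper is mounted at the origin on the work surface. World frame = base frame: x ahead of the robot, y to its left, z up, the work surface at z = 0. Lengths are in m, angles in rad, forces in N, time in s.
With the tool pointing down it reaches from about 0.35 to 0.925 m from the base axis. Payload 6.4 kg.
Tool frame: the origin (TCP) lies at the very end of the fingers, on their centre line; the grasp point (between the pads) lies 19 mm behind it; z points along the fingers, y is the line along which they close (so a half turn about z gives the same grasp; the last joint's range is limited). The gripper opens to 85 mm and grips with 20 to 120 N. Pads are 22 mm wide; open, the fingers measure 114 mm over their backs; the gripper's body (76 mm by 85 mm) begins 54 mm behind the grasp point. The pads swing forward as they close: fully open they stand 13 mm farther back than shut.
Start: joints at [1.005, 0.245, 1.558, -0, 1.339, -0.174], TCP at [0.248, 0.601, 0.199] pointing down, gripper open.
Joint ranges: [-3.13, 3.13], [-1.02, 2.26], [0.13, 2.54], [-0.95, 4.09], [0.21, 2.88], [-2.74, 2.74]. Speed limits (rad/s): [2.57, 2.57, 3.14, 3.14, 3.14, 3.14].

## Interface

Orientations are given as a unit quaternion [w, x, y, z].
In Python, from station import ctrl gives the robot as it stands.
- The arm moves only by the shell command python3 -m pendant 'ROWS' [FORCE]. ROWS is JSON, a list of rows, each an object of numbers: "tx", "ty", "tz": the shift along the tool's x, y, z in mm; "twist": the turn about the tool's z in rad; "fingers": the opening, from 0 (shut) to 1 (fully open). A call has 1 to 8 rows; each row is the pose to reach, as a shift and turn from the pose commanded when the call began, along the tool's axes at that moment; what a row does not reach only later rows make up. A row lasts 1/12 s, in which the tool goes at most 41.7 mm and 7.16 degrees, less where a joint would pass 70% of its speed; a pose out of reach is approached as far as the arm can. A call with a gripper value outside its range is refused whole. The fingers move at their own pace and stop on an object; FORCE is the grip in N (left out, the last holds). Time passes only in rows, so rows that repeat a pose let the fingers close. It gives the time, the measured TCP pose, the force, the opening and the grip force at its end, in the units of the state.
- ctrl.get_state(): the state, without advancing time (a new reading comes with each control period).
- ctrl.grab_frame(name): name is "scene" or "top" or "wrist"; returns (picture, depth): 384x512x3 uint8, red, green, blue; 384x512 float32, m along the optical axis (not along the pixel's ray), 0 where there is no reading.
- ctrl.get_calibration(name): a dict with "vfov" (degrees; the focal length in pixels is half the picture's height over the tangent of half this angle, whatever the lens; pixels are square), "cx", "cy" (the principal point, pixels), "k1" (the pictures are not rectified: a ray, as slopes to the right and down, at radius r is drawn at 1 + k1 r^2 times it, then the intrinsics apply), "eye" and "attitude" of the camera in the world. Camera axes: x right, y down, z forward; pixel columns grow to the right and rows downward; lengths in m; the calibration is good to about 2 mm. A picture is of the moment at which its call begins: read the wrist's pose just before it. get_calibration takes no time and is no camera call; for the wrist camera it gives the pose at the moment of the call.
- ctrl.close_job(): hands the job in; it is judged then, once.
The state is a dict: "clock": time; "joints": joint angles; "qd": joint speeds; "tau": joint torques, N m; "tcp_pos": TCP position; "orientation": TCP orientation; "contact_force": force on the tool from outside, world axes, zero at the start; "wrist_torque": the same for the moment, N m; "gripper_width": finger opening in m; "grasp_force": force on a finger pad.
Only numpy, scipy, OpenCV 4.12 (cv2) and the standard library are available. Lean on these libraries where they do the work, as an engineer would, in place of code of your own. Each camera call takes 0.05 s, during which the arm holds its last target. There are 200 camera calls.

## Task

Pinch the wooden release lever against the fixed wooden plate on top of the pour-over carriage, keep it squeezed while you slide the carriage along its beam until the dripper is over the cup with the handle, then let go so that the lever springs back and its tooth drops fully into the notch there. Leave the cup standing where it is.

Things in the scene. Friction and masses are not known exactly. Their poses are not given: they have to be found in the camera images.
- grip (a point): Pinch point on the carriage, from above: 158 mm over the counter, midway between two upright wooden plates once squeezed. z up, y along the beam (slide direction), x across it towards the vessels. On +x the fixed plate: outer face 17 mm from here, 26 mm wide, 24 mm higher than here. On -x the lever. Saddle top 34 mm below. Slide friction about 1.5 N.
- lever (a joint): Release lever, rad: 0 sprung back, tooth in a notch; 0.28 squeezed to its stop; over 0.17 the tooth is clear; about 0.16 resting between notches. A 26 mm wide plate leaning out, its outer face 28 mm from the pinch point at that height (32 mm at its top, as high as the fixed plate), 16 mm squeezed: 45 mm over both plates at rest, 33 mm squeezed. Takes 4 to 8 N.
- stand: Fixed stand, origin on the counter under the beam's middle, same axes. Beam along y, 400 mm long, top 105 mm up, on two feet. Seven notches on its -x side, 45 mm apart, the fourth in the middle; the tooth has 10 mm of play each way. The carriage travels 150 mm either side. Vessels stand by the first, third, fifth and seventh notch, 130 mm out on +x.
- spout (a point): Centre of the lower opening of the white ceramic dripper on the carriage's arm, 99 mm over the counter, 130 mm from grip along +x, moving with it. The dripper's rim is 94 mm across and 154 mm over the counter.
- cup_rim (a point): Centre of the mouth of the white cup with a handle, 74 mm across, 75 mm high, loose on the counter in the row of four vessels 90 mm apart under the dripper's path, within 5 mm of its notch's middle. The others: a glass tumbler, a lidded jam jar and a white bowl, all without handles.

How it is judged:
By the outcome, as a careful person would: the job done as asked, in the order asked, and still so for the second after the job is handed in, with the robot touching nothing.
It also fails if it takes over 32 s, if anything falls off the work surface, if the arm or the gripper's body presses on something with over 40 N, if the wrist force passes 120 N, or if a joint passes its speed limit or range.

## Working session

There is one attempt and no reset: what is moved stays moved. The work goes in short steps, Python scripts to look and compute and a shell command to move; the robot and the scene stay as the last step left them, time stands still between calls to the robot, and variables do not carry over. Pictures are saved under pics/ and viewed, at most 10 in all, crops included, and the job is handed in when it is done.

```bash
mkdir -p pics
cat > h.py <<'E'
import numpy as np,cv2
from station import ctrl
from scipy.spatial.transform import Rotation as R
def grab(n):
    c=ctrl.get_calibration(n); im,d=ctrl.grab_frame(n); return c,im,d
def rot(c):
    a=np.array(c["attitude"],float)
    return a if a.shape==(3,3) else R.from_quat(a,scalar_first=True).as_matrix()
def K(c):
    f=192/np.tan(np.radians(c["vfov"])/2); return np.array([[f,0,c["cx"]],[0,f,c["cy"]],[0,0,1.]])
def rays(c,uv):
    p=cv2.undistortPoints(np.array(uv,float).reshape(-1,1,2),K(c),np.array([c["k1"],0,0,0.]))[:,0]
    return np.c_[p,np.ones(len(p))]@rot(c).T
def onplane(c,uv,z):
    r=rays(c,uv); e=np.array(c["eye"]); return e+r*((z-e[2])/r[:,2])[:,None]
def cloud(c,d):
    v,u=np.mgrid[:384,:512]; r=rays(c,np.c_[u.ravel(),v.ravel()])
    return (np.array(c["eye"])+r*d.ravel()[:,None]).reshape(384,512,3)
E
python3 - <<'E'
from h import *
ims=[]
for n in("scene","top"):
    c,im,d=grab(n); print(n,c); np.savez(f"pics/{n}0.npz",im=im,d=d); cv2.imwrite(f"pics/{n}0.png",im[...,::-1]); 
print(ctrl.get_state())
E
```

```text
scene {'vfov': 57.691045782633665, 'cx': 257.71584886608053, 'cy': 191.76447653992247, 'k1': -0.10150195539306782, 'eye': array([1.04978045, 0.31567241, 0.53354169]), 'attitude': array([-0.22140463,  0.47628951,  0.76276683, -0.37724668])}
top {'vfov': 49.06799739087806, 'cx': 256.7265900931727, 'cy': 195.37093353685884, 'k1': 0.04367843709169769, 'eye': array([0.43680046, 0.05585011, 0.82938135]), 'attitude': array([-0.07915044,  0.74872586, -0.65430699,  0.07090247])}
{'clock': 0.1, 'joints': array([ 1.00487518e+00,  2.45760866e-01,  1.55892209e+00,  4.87913858e-05,
        1.33870429e+00, -1.74103442e-01]), 'qd': array([ 0.00062891, -0.0024536 , -0.00178074, -0.00240227,  0.00064516,
       -0.00135691]), 'tau': array([-8.80278617e-05, -4.30676043e+01, -3.27125859e+01, -1.68944557e-04,
        2.83540467e-03, -9.56173125e-06]), 'tcp_pos': array([0.24788832, 0.60025879, 0.19796382]), 'orientation': array([-3.46616162e-04,  1.94663529e-01,  9.80869667e-01, -8.27985017e-04]), 'contact_force': array([-0.31709398, -0.71730629, -0.102343  ]), 'wrist_torque': array([-0.02130566,  0.02416842, -0.11223429]), 'grasp_force': 0.0, 'gripper_width': 0.08548521414519974}
```

View pics/scene0.png

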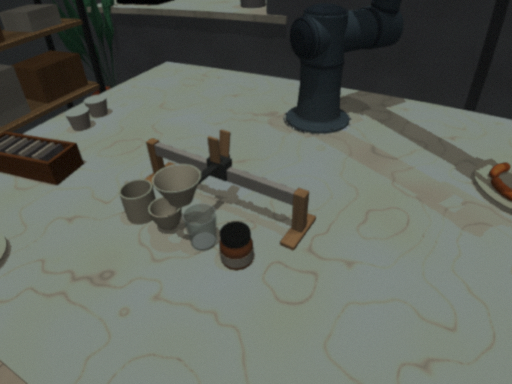

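View pics/top0.png

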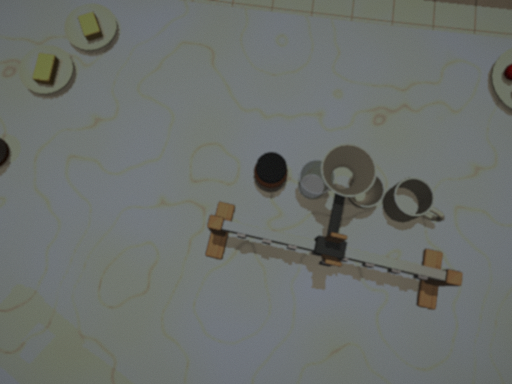

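The scene view shows the stand with the carriage's plates near (219,147). In the top view the row is jar (271,170), tumbler (313,182), bowl (366,190) and the handled cup at (409,200), with its handle at (435,215). The dripper is at (348,170) and the carriage at (331,248).

```bash
cat > m.py <<'E'
from h import *
c=ctrl.get_calibration("top"); z=np.load("pics/top0.npz"); im,d=z["im"],z["d"]; P=cloud(c,d)
Z=P[...,2]
# dripper rim & cup rim by height bands
def band(lo,hi,box):
    u0,u1,v0,v1=box; m=np.zeros_like(Z,bool); m[v0:v1,u0:u1]=True
    return m&(Z>lo)&(Z<hi)&(d>0)
for name,b in dict(drip=(.146,.162,(310,390,135,205)),cup=(.069,.081,(380,450,170,230)),beam=(.099,.111,(200,470,195,320)),plates=(.165,.20,(280,400,200,300)),saddle=(.116,.132,(280,400,200,300))).items():
    m=band(*b); q=P[m]; print(name,len(q), q.mean(0).round(4) if len(q) else '')
    if len(q)>5:
        ctr,s,a=cv2.minAreaRect(q[:,:2].astype(np.float32)*1000); print('  rect',np.round(ctr,1),np.round(s,1),round(a,2))
for n,u,v,h in [("cup",409,200,.075),("drip",348,170,.154),("handle",435,215,.05)]: print(n,onplane(c,[[u,v]],h)[0].round(4))
E
python3 m.py
python3 - <<'E'
import cv2
im=cv2.imread('pics/top0.png')[130:320,195:475]
cv2.imwrite('pics/t1.png',cv2.convertScaleAbs(cv2.resize(im,None,fx=2.8,fy=2.8,interpolation=3),alpha=1.6))
E
```

```text
drip 656 [ 0.651  -0.0753  0.1514]
  rect [646.4 -71.9] [91.8 92.3] 6.29
cup 331 [ 0.636  -0.2098  0.0735]
  rect [ 635.6 -209.1] [73.3 71.9] 87.58
beam 2548 [ 0.5146 -0.0721  0.1048]
  rect [543.6 -69.5] [437.3 112.9] 80.27
plates 193 [ 0.5102 -0.0573  0.1775]
  rect [509.4 -57.8] [25.5 49. ] 84.92
saddle 717 [ 0.5314 -0.0595  0.1217]
  rect [545.3 -61.5] [ 49.9 113. ] 84.53
cup [ 0.6274 -0.2004  0.075 ]
drip [ 0.6448 -0.0709  0.154 ]
handle [ 0.6116 -0.258   0.05  ]
```

View pics/t1.png

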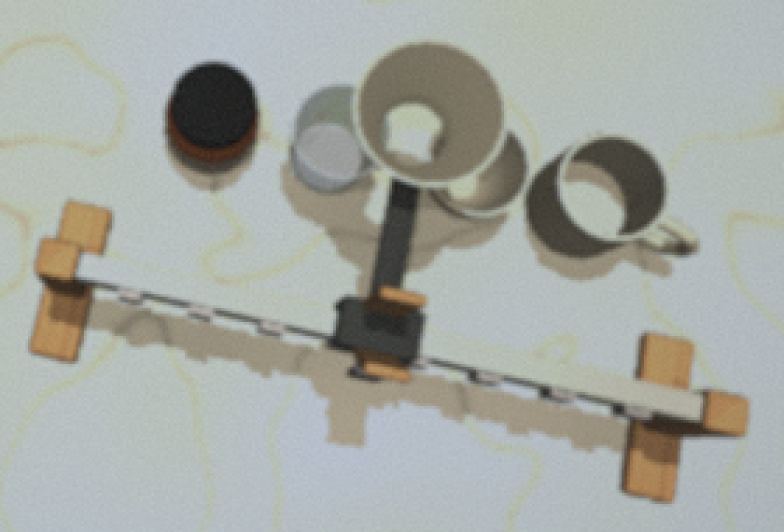

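The enlargement shows light notch marks along the beam's lower edge from (130,297) to (638,411). The carriage sits at about the middle, with the lever at (385,365) and the fixed plate at (402,297). Next I'll fit the beam axis.

```bash
cat > m2.py <<'E'
from h import *
c=ctrl.get_calibration("top"); z=np.load("pics/top0.npz"); im,d=z["im"],z["d"]; P=cloud(c,d); Z=P[...,2]
f=lambda x,y:(195+x/2.8,130+y/2.8)
# beam ends/posts & notch marks from crop pixels, beam top z=.105
marks=onplane(c,[f(130,297),f(201,313),f(272,328),f(487,378),f(562,395),f(638,411)],.105); print(marks.round(4)); 
v,u=np.mgrid[:384,:512]
hsv=cv2.cvtColor(im,cv2.COLOR_RGB2HSV)
m=(Z>.098)&(Z<.112)&(u>230)&(u<440)&((u<310)|(u>352))&(v>226)
q=P[m][:,:2]; vx,vy,x0,y0=cv2.fitLine(q.astype(np.float32),cv2.DIST_HUBER,0,.01,.01).ravel(); print("beam",len(q),vx,vy,x0,y0)
yv=np.array([vx,vy])*np.sign(vy); xv=np.array([yv[1],-yv[0]]); print("yaw",np.degrees(np.arctan2(xv[1],xv[0])))
dr=np.array([.6464,-.0719]); cup=np.array([.6356,-.2091]); b=np.array([x0,y0])
print("grip",dr-.13*xv,"off beam",(dr-b)@xv,(cup-b)@xv,"travel",(cup-dr)@yv)
print("marks along y rel drip",((marks[:,:2]-dr)@yv).round(4),((marks[:,:2]-dr)@xv).round(4))
for lo,hi in((.16,.19),):
    for zz in (m2:=(Z>lo)&(Z<hi)&(u>300)&(u<370)&(v>200)&(v<290)),:
        w=P[zz]; a=(w[:,:2]-dr)@xv; l=(w[:,:2]-dr)@yv
        print(np.histogram(a,bins=np.arange(-.17,-.09,.005)),np.percentile(l,[2,50,98]),np.percentile(w[:,2],[5,95]))
E
python3 m2.py
```

```text
[[ 0.5175  0.0915  0.105 ]
 [ 0.5136  0.0469  0.105 ]
 [ 0.5104  0.0026  0.105 ]
 [ 0.4981 -0.1297  0.105 ]
 [ 0.4942 -0.175   0.105 ]
 [ 0.4911 -0.2203  0.105 ]]
beam 1779 0.087256506 0.9961859 0.5136631 -0.079013
yaw -5.005795
grip [ 0.51689584 -0.06055665] off beam 0.13160995965554695 0.13282274458363047 travel -0.13761907557845116
marks along y rel drip [ 0.1515  0.1067  0.0623 -0.0705 -0.1159 -0.1613] [-0.1426 -0.1426 -0.142  -0.1427 -0.1426 -0.1418]
(array([ 0, 28, 53, 20,  0,  0,  0,  0,  0, 22, 70, 17,  0,  0,  0,  0]), array([-0.17 , -0.165, -0.16 , -0.155, -0.15 , -0.145, -0.14 , -0.135,
       -0.13 , -0.125, -0.12 , -0.115, -0.11 , -0.105, -0.1  , -0.095,
       -0.09 ])) [-0.01005294  0.0028646   0.01463053] [0.16399207 0.18213846]
```

```bash
cat > go.py <<'E'
from h import *
import sys
# target grip point xyz in args (TCP), closing axis along stand x (yaw -5 deg)
def plan(t,yaw=-5.0):
    s=ctrl.get_state(); Rt=R.from_quat(s["orientation"],scalar_first=True).as_matrix()
    d=Rt.T@(np.array(t)-s["tcp_pos"])*1000
    x=np.array([np.cos(np.radians(yaw)),np.sin(np.radians(yaw)),0])
    a=Rt.T@x; tw=np.arctan2(-a[0],a[1]); tw=(tw+np.pi/2)%np.pi-np.pi/2
    print("clock",s["clock"],"tcp",s["tcp_pos"].round(4),"shift",d.round(1),"twist",round(tw,3),"j6",s["joints"][5].round(3),"F",s["contact_force"].round(1),"w",s["gripper_width"],s["grasp_force"])
if __name__=="__main__": plan([float(v) for v in sys.argv[1:4]])
E
python3 go.py 0.517 -0.059 0.26
```

```text
clock 0.1 tcp [0.2479 0.6003 0.198 ] shift [-500.5 -506.6  -61.3] twist 1.266 j6 -0.174 F [-0.3 -0.7 -0.1] w 0.08548521414519974 0.0
```

```bash
A='{"tx":-500,"ty":-506,"tz":-61,"twist":1.266,"fingers":1}'; python3 -m pendant '[{"tx":0,"ty":0,"tz":-40,"twist":0,"fingers":1},{"tx":-250,"ty":-253,"tz":-61,"twist":0.6,"fingers":1},{"tx":-250,"ty":-253,"tz":-61,"twist":0.6,"fingers":1},{"tx":-250,"ty":-253,"tz":-61,"twist":0.6,"fingers":1},{"tx":-250,"ty":-253,"tz":-61,"twist":0.6,"fingers":1},{"tx":-250,"ty":-253,"tz":-61,"twist":0.6,"fingers":1},{"tx":-250,"ty":-253,"tz":-61,"twist":0.6,"fingers":1},{"tx":-250,"ty":-253,"tz":-61,"twist":0.6,"fingers":1}]'; python3 go.py 0.517 -0.059 0.26
```

```text
clock: 0.77
tcp_pos: [0.3582, 0.3293, 0.2559]
orientation: [-0.0, 0.476, 0.88, -0.0]
contact_force: [0.4, 0.1, 0.4]
gripper_width: 0.0853
grasp_force: 0.0
clock 0.7667 tcp [0.3582 0.3293 0.2559] shift [-411.9  -79.7   -4.1] twist 0.667 j6 -0.07 F [0.4 0.1 0.4] w 0.08529703129379416 0.0
```

```bash
python3 -m pendant '[{"tx":-300,"ty":-58,"tz":-4,"twist":0.6,"fingers":1},{"tx":-300,"ty":-58,"tz":-4,"twist":0.6,"fingers":1},{"tx":-300,"ty":-58,"tz":-4,"twist":0.6,"fingers":1},{"tx":-300,"ty":-58,"tz":-4,"twist":0.6,"fingers":1},{"tx":-300,"ty":-58,"tz":-4,"twist":0.6,"fingers":1},{"tx":-300,"ty":-58,"tz":-4,"twist":0.6,"fingers":1},{"tx":-300,"ty":-58,"tz":-4,"twist":0.6,"fingers":1},{"tx":-300,"ty":-58,"tz":-4,"twist":0.6,"fingers":1}]'; python3 go.py 0.517 -0.059 0.26
```

```text
clock: 1.43
tcp_pos: [0.4749, 0.0441, 0.2599]
orientation: [0.0, 0.716, 0.698, -0.0]
contact_force: [0.3, 0.3, -0.1]
gripper_width: 0.0854
grasp_force: 0.0
clock 1.4333 tcp [0.4749 0.0441 0.2599] shift [-1.019e+02  4.480e+01  1.000e-01] twist 0.062 j6 -0.119 F [ 0.3  0.3 -0.1] w 0.08540211101973685 0.0
```

```bash
python3 -m pendant '[{"tx":-40,"ty":18,"tz":0,"twist":0.062,"fingers":1},{"tx":-80,"ty":36,"tz":0,"twist":0.062,"fingers":1},{"tx":-102,"ty":45,"tz":0,"twist":0.062,"fingers":1},{"tx":-102,"ty":45,"tz":0,"twist":0.062,"fingers":1},{"tx":-102,"ty":45,"tz":0,"twist":0.062,"fingers":1}]'; python3 go.py 0.517 -0.059 0.26
python3 - <<'E'
from h import *
c,im,d=grab("wrist"); np.savez("pics/w1.npz",im=im,d=d,**c); cv2.imwrite("pics/w1.png",im[...,::-1])
P=cloud(c,d); Z=P[...,2]
yv=np.array([.0872,.9962]);xv=np.array([.9962,-.0872])
m=(Z>.158)&(Z<.19)&(abs(P[...,0]-.517)<.06)&(abs(P[...,1]+.06)<.06)
w=P[m][:,:2]-[.517,-.0606]; a=w@xv;l=w@yv
h,b=np.histogram(a,bins=np.arange(-.05,.05,.004)); print(h,b.round(3)); print(np.percentile(l,[2,50,98]))
for s in(a<0),(a>0): print(np.percentile(a[s],[2,50,98]).round(4),np.percentile(l[s],[2,98]).round(4),np.percentile(P[m][s][:,2],[2,98]).round(3)) if s.any() else 0
E
```

```text
clock: 1.85
tcp_pos: [0.5166, -0.0556, 0.2595]
orientation: [-0.001, 0.737, 0.676, -0.0]
contact_force: [0.4, -0.3, 1.1]
gripper_width: 0.0854
grasp_force: 0.0
clock 1.85 tcp [ 0.5166 -0.0556  0.2595] shift [-3.4  0.7 -0.5] twist 0.002 j6 -0.24 F [ 0.4 -0.3  1.1] w 0.08539457779567687 0.0
[  0   0   0   0 100 185 224  27   0   0   0   0   0   0  55 210 117   0
   0   0   0   0   0   0] [-0.05  -0.046 -0.042 -0.038 -0.034 -0.03  -0.026 -0.022 -0.018 -0.014
 -0.01  -0.006 -0.002  0.002  0.006  0.01   0.014  0.018  0.022  0.026
  0.03   0.034  0.038  0.042  0.046]
[-0.0094932   0.00413663  0.01516499]
[-0.0321 -0.0264 -0.0217] [-0.0093  0.0152] [0.159 0.18 ]
[0.0095 0.0125 0.0163] [-0.0096  0.015 ] [0.16  0.184]
```

View pics/w1.png

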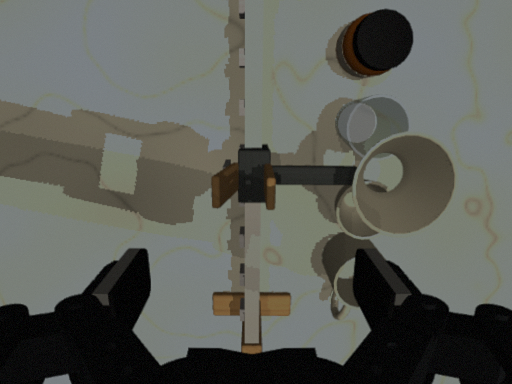

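The wrist view shows the lever plate at (225,185), the fixed plate at (270,190) and the dripper at (403,180). The cup is at (350,280), partly behind a finger. The plate faces measure −32 and +16 mm about my grip estimate, which fits the lever being seated, so I'm descending.

```bash
python3 -m pendant '[{"tx":-2,"ty":0,"tz":30,"twist":0,"fingers":1},{"tx":-2,"ty":0,"tz":60,"twist":0,"fingers":1},{"tx":-2,"ty":0,"tz":85,"twist":0,"fingers":1},{"tx":-2,"ty":0,"tz":105,"twist":0,"fingers":1},{"tx":-2,"ty":0,"tz":120,"twist":0,"fingers":1},{"tx":-2,"ty":0,"tz":120,"twist":0,"fingers":1},{"tx":-2,"ty":0,"tz":120,"twist":0,"fingers":1}]' 25; python3 go.py 0.5172 -0.058 0.139
```

```text
clock: 2.48
tcp_pos: [0.5158, -0.0552, 0.1398]
orientation: [-0.001, 0.735, 0.678, -0.0]
contact_force: [0.4, -0.2, 1.4]
gripper_width: 0.0854
grasp_force: 0.0
clock 2.4833 tcp [ 0.5158 -0.0552  0.1398] shift [-2.7  1.6  0.8] twist 0.006 j6 -0.244 F [ 0.4 -0.2  1.4] w 0.08539549037208495 0.0
```

Now pinch, with a 2 mm centring correction.

```bash
python3 -m pendant '[{"tx":-2,"ty":1,"tz":0,"twist":0,"fingers":1},{"tx":-2,"ty":1,"tz":0,"twist":0,"fingers":0.6},{"tx":-2,"ty":1,"tz":0,"twist":0,"fingers":0.5},{"tx":-2,"ty":1,"tz":0,"twist":0,"fingers":0.4},{"tx":-2,"ty":1,"tz":0,"twist":0,"fingers":0.3},{"tx":-2,"ty":1,"tz":0,"twist":0,"fingers":0.2},{"tx":-2,"ty":1,"tz":0,"twist":0,"fingers":0.2},{"tx":-2,"ty":1,"tz":0,"twist":0,"fingers":0.2}]' 25; python3 go.py 0.5172 -0.058 0.139
```

```text
clock: 3.15
tcp_pos: [0.5258, -0.0605, 0.1473]
orientation: [0.009, 0.736, 0.677, 0.007]
contact_force: [12.8, 0.4, 11.0]
gripper_width: 0.017
grasp_force: 6.8
clock 3.15 tcp [ 0.5258 -0.0605  0.1473] shift [ 1.8 -9.   8.1] twist 0.003 j6 -0.248 F [12.8  0.4 11. ] w 0.016982522943766835 6.837965576523857
```

Run:
```python
from h import *
o=[]
for n,(u0,v0,w,h) in dict(wrist=(0,0,512,384),scene=(140,60,180,135)).items():
    c,im,d=grab(n); np.savez(f"pics/{n}2.npz",im=im,d=d); o.append(cv2.resize(im[v0:v0+h,u0:u0+w],(400,300),interpolation=3))
cv2.imwrite("pics/p2.png",cv2.convertScaleAbs(np.hstack(o)[...,::-1],alpha=1.7))
```

```text
(no output)
```

View pics/p2.png

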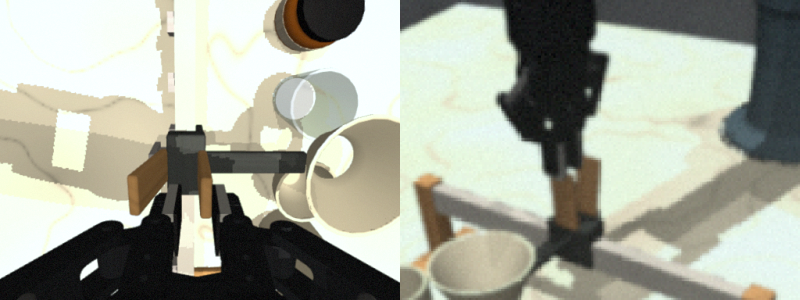

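The wrist half shows the left finger at about (175,205), apparently inside the lever, which is at (145,180). The right finger is at (225,205), outside the fixed plate at (205,185). So only the fixed plate looks pinched. I'll check that in depth.

Run:
```python
from h import *
yv=np.array([.0872,.9962]);xv=np.array([.9962,-.0872])
for n in("wrist","scene"):
    z=np.load(f"pics/{n}2.npz"); c=ctrl.get_calibration(n); P=cloud(c,z["d"]); im=z["im"]
    hsv=cv2.cvtColor(im,cv2.COLOR_RGB2HSV); wood=(hsv[...,1]>90)&(hsv[...,0]<22); dark=im.max(2)<55
    a=(P[...,:2]-[.5172,-.0578])@xv; l=(P[...,:2]-[.5172,-.0578])@yv; Z=P[...,2]; near=(abs(a)<.06)&(abs(l)<.06)&(Z>.128)&(Z<.2)
    for nm,m in(("wood",wood),("dark",dark)):
        for lo in np.arange(.13,.2,.01):
            for s in(-1,1):
                q=near&m&(Z>lo)&(Z<=lo+.01)&(np.sign(a)==s)
                if q.sum()>8: print(n,nm,round(lo,2),s,q.sum(),"a",(np.percentile(a[q],[3,97])*1e3).round(),"l",(np.percentile(l[q],[3,97])*1e3).round())
s=ctrl.get_state();p=s["tcp_pos"][:2]-[.5172,-.0578];print("tcp a,l",p@xv,p@yv, s["gripper_width"])
```

```text
wrist wood 0.13 -1 264 a [-21. -15.] l [-11.  12.]
wrist wood 0.13 1 82 a [ 9. 16.] l [-11.  12.]
wrist wood 0.14 -1 334 a [-23. -17.] l [-11.  12.]
wrist wood 0.14 1 89 a [ 9. 16.] l [ 1. 12.]
wrist wood 0.15 -1 381 a [-25. -20.] l [-12.  12.]
wrist wood 0.15 1 99 a [ 9. 16.] l [-10.  12.]
wrist wood 0.16 -1 448 a [-28. -22.] l [-12.  12.]
wrist wood 0.16 1 139 a [ 9. 16.] l [-6. 12.]
wrist wood 0.17 -1 1052 a [-32. -24.] l [-12.  11.]
wrist wood 0.17 1 130 a [ 9. 16.] l [ 1. 12.]
wrist wood 0.18 -1 32 a [-30.  -2.] l [-9.  9.]
wrist wood 0.18 1 799 a [10. 16.] l [-13.  11.]
wrist wood 0.19 -1 16 a [-13.  -1.] l [-5.  9.]
wrist dark 0.13 -1 65 a [-22. -15.] l [-11.  12.]
wrist dark 0.13 1 36 a [ 9. 16.] l [-12.  11.]
wrist dark 0.14 -1 60 a [-20. -17.] l [-12.   2.]
wrist dark 0.14 1 36 a [ 9. 16.] l [ 0. 11.]
wrist dark 0.15 -1 51 a [-22. -20.] l [-12.  -5.]
wrist dark 0.15 1 44 a [ 9. 16.] l [-11.  11.]
wrist dark 0.16 -1 49 a [-25. -22.] l [-12.  -5.]
wrist dark 0.16 1 62 a [ 9. 16.] l [-6. 11.]
wrist dark 0.17 -1 42 a [-26. -24.] l [-12.  -5.]
wrist dark 0.17 1 55 a [ 9. 14.] l 
[... 356 characters left out ...]
0.14 1 38 a [11. 18.] l [-8. 12.]
scene wood 0.15 -1 36 a [-25. -19.] l [-9. 11.]
scene wood 0.15 1 35 a [12. 17.] l [-7. 12.]
scene wood 0.16 -1 35 a [-26. -22.] l [-9. 12.]
scene wood 0.16 1 39 a [10. 17.] l [-8. 12.]
scene wood 0.17 -1 23 a [-28. -24.] l [-2. 11.]
scene wood 0.17 1 23 a [13. 17.] l [-5. 12.]
scene dark 0.13 1 11 a [12. 17.] l [-9. 12.]
scene dark 0.14 1 9 a [10. 17.] l [-5. 13.]
scene dark 0.16 1 10 a [10. 17.] l [-5. 12.]
scene dark 0.18 -1 24 a [-7. -0.] l [-4. 10.]
scene dark 0.18 1 23 a [10. 29.] l [-2.  9.]
scene dark 0.19 -1 30 a [-8. -1.] l [-5. 10.]
scene dark 0.19 1 46 a [ 0. 30.] l [-5. 10.]
tcp a,l 0.008799351472319082 -0.0019678674736184044 0.01712695155086049
```

Run:
```python
from h import *
for f,eye in(("w1",1),("wrist2",0)):
    z=np.load(f"pics/{f}.npz")
    c={k:z[k] for k in("vfov","cx","cy","k1","eye","attitude")} if eye else ctrl.get_calibration("wrist")
    P=cloud(c,z["d"]); v,u=np.mgrid[:384,:512]
    m=(z["d"]>0)&(z["d"]<.3)&(z["im"].max(2)<80)&(v>180)
    if not eye: m&=P[...,2]>.176
    q=P[m]; print(f,m.sum(),"z pct",np.percentile(q[:,2],[0.2,1,5,20,50]).round(4),"eye",c["eye"])
    lo=q[q[:,2]<np.percentile(q[:,2],3)]; print(lo.mean(0).round(3), np.percentile(lo[:,:2],[5,95],axis=0).round(3).tolist())
s=ctrl.get_state(); print({k:np.round(s[k],4) for k in("tcp_pos","contact_force","wrist_torque","joints")})
```

```text
w1 35381 z pct [0.1531 0.1782 0.3156 0.3444 0.3614] eye [0.52191824 0.0120214  0.43502128]
[ 0.515 -0.059  0.214] [[0.473, -0.071], [0.56, -0.048]]
wrist2 40516 z pct [0.1771 0.1816 0.2039 0.2338 0.25  ] eye [0.52688959 0.00807049 0.32258855]
[ 0.519 -0.055  0.185] [[0.49, -0.068], [0.543, -0.047]]
{'tcp_pos': array([ 0.5258, -0.0605,  0.1473]), 'contact_force': array([13.7073,  1.2924, 12.2626]), 'wrist_torque': array([-0.0088, -2.4041,  0.0476]), 'joints': array([-3.3050e-01,  2.0000e-04,  1.9252e+00,  3.0000e-03,  1.1937e+00,
       -2.4780e-01])}
```

```bash
python3 -m pendant '[{"tx":0,"ty":0,"tz":-15,"twist":0,"fingers":0.2},{"tx":0,"ty":0,"tz":-40,"twist":0,"fingers":0.2},{"tx":0,"ty":0,"tz":-60,"twist":0,"fingers":0.4},{"tx":0,"ty":0,"tz":-60,"twist":0,"fingers":0.4},{"tx":0,"ty":0,"tz":-60,"twist":0,"fingers":0.4},{"tx":0,"ty":0,"tz":-60,"twist":0,"fingers":0.4}]'; python3 go.py 0.5172 -0.058 0.139
python3 - <<'E'
from h import *
yv=np.array([.0872,.9962]);xv=np.array([.9962,-.0872])
s=ctrl.get_state(); t=s["tcp_pos"]; o=[]
for n in("scene","wrist"):
    c,im,d=grab(n); np.savez(f"pics/{n}3.npz",im=im,d=d); P=cloud(c,d); o.append(im)
    a=(P[...,:2]-t[:2])@xv; l=(P[...,:2]-t[:2])@yv; Z=P[...,2]-t[2]
    m=(abs(a)<.07)&(abs(l)<.05)&(Z>-.005+0)&(P[...,2]>.19)
    for lo in np.arange(-.01,.16,.01):
        q=m&(Z>lo)&(Z<=lo+.01)
        if q.sum()>5: print(n,round(lo,2),q.sum(),"a",(np.percentile(a[q],[2,98])*1e3).round(),"l",(np.percentile(l[q],[2,98])*1e3).round())
cv2.imwrite("pics/p3.png",cv2.convertScaleAbs(np.hstack([cv2.resize(o[0][40:190,140:340],(400,300),interpolation=3),cv2.resize(o[1],(400,300))])[...,::-1],alpha=1.7))
E
```

```text
clock: 3.75
tcp_pos: [0.517, -0.0585, 0.1995]
orientation: [-0.0, 0.736, 0.677, -0.0]
contact_force: [-0.2, 0.8, 0.6]
gripper_width: 0.0341
grasp_force: 0.0
clock 3.75 tcp [ 0.517  -0.0585  0.1995] shift [ 0.5  0.3 60.5] twist 0.004 j6 -0.248 F [-0.2  0.8  0.6] w 0.0341032006456272 0.0
scene 0.03 51 a [-22.  23.] l [-9. 13.]
scene 0.04 104 a [-24.  30.] l [-8. 13.]
scene 0.05 105 a [-30.  30.] l [-10.  13.]
scene 0.06 111 a [-26.  30.] l [-9. 13.]
scene 0.07 107 a [-42.  42.] l [-9. 15.]
scene 0.08 200 a [-49.  49.] l [-9. 14.]
scene 0.09 168 a [-53.  54.] l [-10.  18.]
scene 0.1 251 a [-55.  59.] l [-11.  19.]
scene 0.11 256 a [-59.  62.] l [-10.  19.]
scene 0.12 276 a [-62.  65.] l [-8. 20.]
scene 0.13 320 a [-61.  65.] l [-8. 21.]
scene 0.14 202 a [-34.  41.] l [-5. 13.]
scene 0.15 103 a [-0. 38.] l [-6. 32.]
wrist 0.03 223 a [-24.  22.] l [-11.  11.]
wrist 0.04 901 a [-31.  29.] l [-11.  11.]
wrist 0.05 1084 a [-31.  29.] l [-10.  11.]
wrist 0.06 1155 a [-30.  28.] l [-11.  11.]
wrist 0.07 2012 a [-40.  38.] l [-10.  13.]
wrist 0.08 7397 a [-49.  48.] l [-11.  13.]
wrist 0.09 5875 a [-53.  51.] l [-11.  16.]
wrist 0.1 8650 a [-57.  55.] l [-1. 17.]
wrist 0.11 10289 a [-56.  56.] l [ 5. 17.]
wrist 0.12 1819 a [-51.  51.] l [11. 19.]
```

View pics/p3.png

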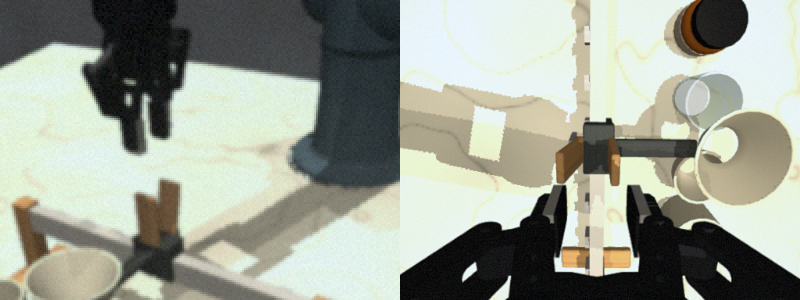

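The scene half shows the fingers clear of the plates, and the carriage and lever unmoved. By depth, the real fingertips sit about 35 mm above the reported TCP, and that explains the miss: the fingers closed at plate-top height. I'll reopen and go to a reported z of about 0.106.

```bash
python3 -m pendant '[{"tx":0,"ty":0,"tz":0,"twist":0,"fingers":1},{"tx":0,"ty":0,"tz":0,"twist":0,"fingers":1},{"tx":0,"ty":0,"tz":0,"twist":0,"fingers":1},{"tx":0,"ty":0,"tz":30,"twist":0,"fingers":1},{"tx":0,"ty":0,"tz":60,"twist":0,"fingers":1},{"tx":0,"ty":0,"tz":80,"twist":0,"fingers":1},{"tx":0,"ty":0,"tz":93,"twist":0,"fingers":1},{"tx":0,"ty":0,"tz":93,"twist":0,"fingers":1}]' 25; python3 go.py 0.5172 -0.058 0.106
```

```text
clock: 4.52
tcp_pos: [0.5147, -0.0578, 0.1035]
orientation: [-0.003, 0.736, 0.677, -0.002]
contact_force: [-0.3, 0.4, -1.3]
gripper_width: 0.0858
grasp_force: 0.0
clock 4.5167 tcp [ 0.5147 -0.0578  0.1035] shift [-0.   2.5 -2.6] twist 0.004 j6 -0.248 F [-0.3  0.4 -1.3] w 0.085820111311554 0.0
```

```bash
python3 -m pendant '[{"tx":0,"ty":0,"tz":0,"twist":0,"fingers":0.6},{"tx":0,"ty":0,"tz":0,"twist":0,"fingers":0.5},{"tx":0,"ty":0,"tz":0,"twist":0,"fingers":0.4},{"tx":0,"ty":0,"tz":0,"twist":0,"fingers":0.3},{"tx":0,"ty":0,"tz":0,"twist":0,"fingers":0.3},{"tx":0,"ty":0,"tz":0,"twist":0,"fingers":0.2},{"tx":0,"ty":0,"tz":0,"twist":0,"fingers":0.2}]' 25; python3 go.py 0.5172 -0.058 0.106
```

```text
clock: 5.1
tcp_pos: [0.5177, -0.0588, 0.1087]
orientation: [0.0, 0.736, 0.677, -0.0]
contact_force: [-2.1, 0.0, 5.6]
gripper_width: 0.0329
grasp_force: 28.6
clock 5.1 tcp [ 0.5177 -0.0588  0.1087] shift [ 0.8 -0.5  2.7] twist 0.004 j6 -0.247 F [-2.1  0.   5.6] w 0.032939660965341976 28.601878497283906
```

The width is 32.9 mm, so the lever is squeezed to its stop. Now slide.

```bash
python3 -m pendant '[{"tx":-5,"ty":0,"tz":0,"twist":0,"fingers":0.2},{"tx":-15,"ty":0,"tz":0,"twist":0,"fingers":0.2},{"tx":-27,"ty":0,"tz":0,"twist":0,"fingers":0.2},{"tx":-40,"ty":0,"tz":0,"twist":0,"fingers":0.2},{"tx":-53,"ty":0,"tz":0,"twist":0,"fingers":0.2},{"tx":-63,"ty":0,"tz":0,"twist":0,"fingers":0.2},{"tx":-68,"ty":0,"tz":0,"twist":0,"fingers":0.2},{"tx":-70,"ty":0,"tz":0,"twist":0,"fingers":0.2}]' 25; python3 go.py 0.5056 -0.1968 0.1087
```

```text
clock: 5.77
tcp_pos: [0.5111, -0.1292, 0.1087]
orientation: [-0.001, 0.736, 0.677, -0.001]
contact_force: [-5.9, 2.6, 8.1]
gripper_width: 0.0327
grasp_force: 26.0
clock 5.7667 tcp [ 0.5111 -0.1292  0.1087] shift [-67.8   0.2  -0. ] twist 0.003 j6 -0.378 F [-5.9  2.6  8.1] w 0.032659298428592796 26.04216526262462
```

```bash
python3 -m pendant '[{"tx":-5,"ty":0,"tz":0,"twist":0,"fingers":0.2},{"tx":-15,"ty":0,"tz":0,"twist":0,"fingers":0.2},{"tx":-27,"ty":0,"tz":0,"twist":0,"fingers":0.2},{"tx":-40,"ty":0,"tz":0,"twist":0,"fingers":0.2},{"tx":-53,"ty":0,"tz":0,"twist":0,"fingers":0.2},{"tx":-63,"ty":0,"tz":0,"twist":0,"fingers":0.2},{"tx":-68,"ty":0,"tz":0,"twist":0,"fingers":0.2},{"tx":-68,"ty":0,"tz":0,"twist":0,"fingers":0.2}]' 25; python3 go.py 0.5056 -0.1968 0.1087
python3 - <<'E'
from h import *
yv=np.array([.0872,.9962]);xv=np.array([.9962,-.0872])
c,im,d=grab("top"); np.savez("pics/top4.npz",im=im,d=d); P=cloud(c,d); cup=np.array([.6356,-.2091])
a=(P[...,:2]-cup)@xv; l=(P[...,:2]-cup)@yv; Z=P[...,2]
m=(Z>.146)&(Z<.162)&(abs(a)<.07)&(abs(l)<.07)
print(m.sum(),cv2.minAreaRect(P[m][:,:2].astype(np.float32)*1000),"l ext",np.percentile(l[m],[1,99]),"a",np.percentile(a[m],[1,99]))
cv2.imwrite("pics/p4.png",cv2.convertScaleAbs(cv2.resize(im[120:320,240:490],(750,600),interpolation=3)[...,::-1],alpha=1.6))
E
```

```text
clock: 6.43
tcp_pos: [0.5048, -0.1977, 0.1087]
orientation: [-0.001, 0.736, 0.677, -0.002]
contact_force: [-10.1, -1.4, 8.4]
gripper_width: 0.0328
grasp_force: 24.6
clock 6.4333 tcp [ 0.5048 -0.1977  0.1087] shift [ 1.   0.8 -0. ] twist 0.003 j6 -0.496 F [-10.1  -1.4   8.4] w 0.03282059541447569 24.575232497882098
681 ((633.5185546875, -210.75979614257812), (91.56639862060547, 91.80599975585938), 8.054534912109375) l ext [-0.04645659  0.04299843] a [-0.04719218  0.04250255]
```

View pics/p4.png

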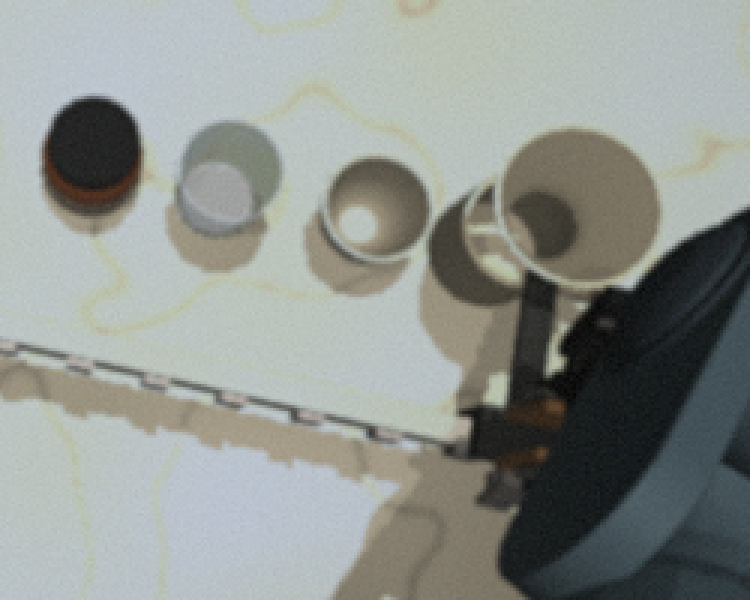

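The top view shows the dripper at (578,205) over the handled cup. By depth its centre is about 2 mm from the cup's mouth, and the carriage is within 1 to 2 mm of the seventh notch. Releasing now, then straight up.

```bash
python3 -m pendant '[{"tx":0,"ty":0,"tz":0,"twist":0,"fingers":0.5},{"tx":0,"ty":0,"tz":0,"twist":0,"fingers":0.7},{"tx":0,"ty":0,"tz":0,"twist":0,"fingers":1},{"tx":0,"ty":0,"tz":0,"twist":0,"fingers":1},{"tx":0,"ty":0,"tz":0,"twist":0,"fingers":1},{"tx":0,"ty":0,"tz":0,"twist":0,"fingers":1},{"tx":0,"ty":0,"tz":0,"twist":0,"fingers":1},{"tx":0,"ty":0,"tz":0,"twist":0,"fingers":1}]'; python3 go.py 0.5056 -0.1968 0.1087; python3 -m pendant '[{"tx":0,"ty":0,"tz":-15,"twist":0,"fingers":1},{"tx":0,"ty":0,"tz":-40,"twist":0,"fingers":1},{"tx":0,"ty":0,"tz":-70,"twist":0,"fingers":1},{"tx":0,"ty":0,"tz":-100,"twist":0,"fingers":1},{"tx":0,"ty":0,"tz":-130,"twist":0,"fingers":1},{"tx":0,"ty":0,"tz":-150,"twist":0,"fingers":1},{"tx":0,"ty":0,"tz":-150,"twist":0,"fingers":1},{"tx":0,"ty":0,"tz":-150,"twist":0,"fingers":1}]'
python3 - <<'E'
from h import *
yv=np.array([.0872,.9962]);xv=np.array([.9962,-.0872])
o=[]; cup=np.array([.6356,-.2091])
for n in("wrist","scene","top"):
    c,im,d=grab(n); P=cloud(c,d); hsv=cv2.cvtColor(im,cv2.COLOR_RGB2HSV); wood=(hsv[...,1]>90)&(hsv[...,0]<22)
    g=np.array([.5172,-.0578])-.139*yv
    a=(P[...,:2]-g)@xv; l=(P[...,:2]-g)@yv; Z=P[...,2]
    for s in(-1,1):
        q=wood&(Z>.165)&(Z<.19)&(abs(a)<.045)&(abs(l)<.04)&(np.sign(a)==s)
        if q.sum()>5: print(n,s,q.sum(),"a",(np.percentile(a[q],[3,97])*1e3).round(1),"l",(np.percentile(l[q],[3,97])*1e3).round(1))
    for nm,lo,hi in(("drip",.146,.162),("cup",.069,.081)):
        p=P[(Z>lo)&(Z<hi)&(np.hypot(*(np.moveaxis(P[...,:2],2,0)-cup[:,None,None]))<.07)]
        if len(p)>20: print(n,nm,cv2.minAreaRect(p[:,:2].astype(np.float32)*1000)[:2])
    o.append(cv2.resize(im,(400,300)))
cv2.imwrite("pics/p5.png",cv2.convertScaleAbs(np.hstack(o[:2])[...,::-1],alpha=1.6))
E
```

```text
clock: 7.15
tcp_pos: [0.5063, -0.1963, 0.1075]
orientation: [0.0, 0.736, 0.677, 0.0]
contact_force: [-0.3, 0.8, 0.1]
gripper_width: 0.085
grasp_force: 0.0
clock 7.15 tcp [ 0.5063 -0.1963  0.1075] shift [-0.6 -0.7 -1.2] twist 0.004 j6 -0.496 F [-0.3  0.8  0.1] w 0.08500918675877564 0.0
clock: 7.82
tcp_pos: [0.5066, -0.1965, 0.2586]
orientation: [0.002, 0.736, 0.677, 0.0]
contact_force: [-0.6, 0.5, -0.4]
gripper_width: 0.0852
grasp_force: 0.0
wrist -1 457 a [-32.6 -23.9] l [-12.2  11.8]
wrist 1 346 a [ 8.9 15.4] l [-12.5  11.7]
wrist drip ((633.3177490234375, -209.73008728027344), (92.26133728027344, 93.2050552368164))
wrist cup ((630.1116333007812, -207.6090850830078), (60.66340637207031, 68.6929931640625))
scene -1 41 a [-28.1 -24.2] l [-6.3 14.1]
scene 1 50 a [12.5 16.8] l [-7.1 13. ]
scene drip ((634.6382446289062, -208.12564086914062), (92.05120086669922, 92.14373016357422))
scene cup ((638.1689453125, -202.57940673828125), (66.07872009277344, 71.04270935058594))
top -1 100 a [-32.9 -24.6] l [-13.4  11.5]
top 1 109 a [ 9.8 16.3] l [-13.   11.4]
top drip ((633.2831420898438, -209.980712890625), (91.99341583251953, 91.79070281982422))
top cup ((637.148193359375, -200.4513397216797), (57.65835952758789, 66.68263244628906))
```

View pics/p5.png

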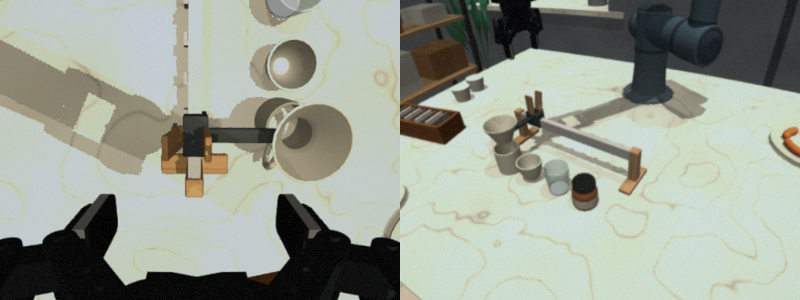

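Both views show the dripper over the handled cup and the gripper clear. The lever's top is back at −32.6 mm, the same as when it was seated at the start, so the tooth is in the notch. The cup is upright.

```bash
python3 -c "
from station import ctrl
print(ctrl.close_job())"
```

```text
the job is handed in; nothing more can be done
None
```

The job is handed in: the dripper is over the handled cup (centres about 2 mm apart), the lever measures fully sprung back in the seventh notch, the cup is still standing, and the gripper is clear; my first pinch closed too high and pressed lightly on the plate tops (under 20 N), with no visible shift.

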